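# Serve the tart with the cake lifter

### The arm

A 6-joint arm with a two-finger parallel gripper is mounted at the origin on the work surface. World frame = base frame: x ahead of the robot, y to its left, z up, the work surface at z = 0. Lengths are in m, angles in rad, forces in N, time in s.
With the tool pointing down it reaches from about 0.3 to 0.75 m from the base axis. Payload 8.5 kg.
Tool frame: the origin (TCP) lies at the centre of the arm's flange, where the gripper is bolted on; the fingertips stand 166 mm ahead of it and the grasp point (between the pads) lies 147 mm ahead of it (manip.tips_ahead is the distance from the TCP to the fingertips, in m); z points along the fingers, y is the line along which they close (so a half turn about z gives the same grasp; the last joint's range is limited). The gripper opens to 88 mm and grips with 3 to 60 N. Pads are 18 mm wide; open, the fingers measure 123 mm over their backs; the gripper's body (75 mm by 187 mm) begins 45 mm behind the grasp point.
Start: joints at [1.057, 0.381, 1.297, -0, 1.464, -0.215], TCP at [0.162, 0.526, 0.405] pointing down, gripper open.
Joint ranges: [-3.11, 3.11], [-0.89, 2.33], [0.22, 2.48], [-1.42, 4.56], [0.17, 2.85], [-2.88, 2.88]. Speed limits (rad/s): [2.39, 2.39, 3.14, 3.14, 3.14, 3.14].

### API

Orientations are given as a unit quaternion [x, y, z, w].
In Python, from plant import status, snapshot, order, spotter, manip gives the robot as it stands.
- The arm moves only by the tool apply_moves, never from a script. Its arguments are lists of equal length, an entry for each row: "travel": the shift along the tool's x, y, z as a fraction of full scale, a list of three; "angular": the turn, a rotation vector about the tool's x, y, z as a fraction of full scale, a list of three. A call has 1 to 10 rows; each row is the pose to reach, as a shift and turn from the pose commanded when the call began, along the tool's axes at that moment; what a row does not reach only later rows make up. Full scale, the value 1, is 200 mm for a shift and 30 degrees for a turn. A row lasts 1/10 s, in which the tool goes at most 50 mm and 8.59 degrees, less where a joint would pass 70% of its speed; a pose out of reach is approached as far as the arm can. A call with a number of a shift or a turn outside -1 to 1 is refused whole. A call with a gripper value outside its range is refused whole. "gripper" is the opening, from 0 (shut) to 1 (fully open), set as the call begins (left out, the last holds). The fingers move at their own pace and stop on an object; "newtons" is the grip in N (left out, the last holds). Time passes only in rows, so rows that repeat a pose let the fingers close. It gives the time, the measured TCP pose, the force, the opening and the grip force at its end, in the units of the state.
- status.observe(): the state, without advancing time (a new reading comes with each control period).
- snapshot(name): name is "scene" or "top" or "wrist"; returns a dict with "img" (480x640x3 uint8, blue, green, red), "K" (3x3 intrinsics, pixels), "R" (3x3) and "t" (3): a world point X has camera coordinates R X + t; the wrist camera has in their place "mount" (4x4, takes a point from camera to tool coordinates, whose origin is the TCP and whose axes are the flange's). Camera axes: x right, y down, z forward; pixel columns grow to the right and rows downward; lengths in m; the calibration is good to about 2 mm. The wrist camera is an equidistant fisheye: a pixel r from the principal point sees the ray r / f radians off the axis. A picture is of the moment at which its call begins: read the wrist's pose just before it. There is no depth.
- order.job_done(): hands the job in; it is judged then, once.
Trained networks look in a picture, given as the dict that the camera call returned (one of the last four; its "shot" number tells which), for a name from the list of things; names that differ only in an ending like _2 or _b are one class to them, and where a whole thing is asked for, a point or a joint stands for the part that bears it (a point fixed in the world has none). Each returns a list of dicts, best first, with "conf" (0 to 1); they miss things now and then, are a little off and sometimes report something else, mostly with a low value. They report only what shows in the picture. A call takes as long as a camera call.
- spotter.spot_in(thing, picture): "at" ([row, column] in pixels, amid what is visible of it).
- spotter.regions_of(thing, picture): "mask" (480x640 bool, what is visible of it) and "at" ([row, column] in pixels, amid what is visible of it).
- spotter.landmark_of(thing, picture): "at" ([row, column] in pixels: a listed point, or the origin of a listed thing).
The state is a dict: "time": time; "qpos": joint angles; "dq": joint speeds; "joint_torque": joint torques, N m; "tcp_pos": TCP position; "tcp_rot": TCP orientation; "contact_force": force on the tool from outside, world axes, zero at the start; "wrist_torque": the same for the moment, N m; "finger_gap": opening from 0.0 (shut) to 1.0 (fully open); "gripper_force": force on a finger pad.
Only numpy, scipy, OpenCV 4.12 (cv2) and the standard library are available. Lean on these libraries where they do the work, as an engineer would, in place of code of your own. Each camera call takes 0.05 s, during which the arm holds its last target. There are 200 camera calls.

### The job

Take the cake lifter out of its wooden holder, where only its steel neck is free to grip, lay it flat on the bare sideboard top, let go, and take it again by its wooden handle. Slide its blade under the lattice tart on the baking sheet (the raised lip stops the tart from sliding off), lift the tart clear and set it gently, flat and right side up, in the middle of the round wooden board, without touching it with the fingers. Finally lay the lifter flat on the bare sideboard top again, and leave the two small biscuits and the other things where they are.

Things in the scene. Friction and masses are not known exactly. Their poses are not given: they have to be found in the camera images.
- lifter: Cake lifter, 280 mm long, 150 g. Origin under the middle of the neck; x points to the blade's tip, z up. Steel blade x = 35 to 135, 85 wide, 2 thick, underside z = 0; steel neck x = -35 to 30, 10 wide, z = 7 to 15; flat-sided oak handle x = -145 to -35, 20 wide, z = 0 to 22. Balances about 20 mm ahead of the origin. Starts with its handle down in the holder, blade and neck outside.
- lifter_neck (a point): Middle of the lifter's neck, 11 mm above its underside.
- lifter_grip (a point): Middle of the lifter's wooden handle, 90 mm behind the neck's middle, 11 mm above its underside; the place to hold it while lifting the tart.
- lifter_tip (a point): Middle of the blade's straight front edge, 135 mm ahead of the neck's middle, 1 mm above its underside.
- holder: Fixed wooden holder: two upright walls 115 long, 12 thick, 45 high with a gap of 40 between them and a back wall; open at the top and at the front (+x), no floor. Origin on the sideboard in the middle of the gap; walls run along x, -65 to 50. The lifter's handle lies in the gap, too deep for fingers.
- sheet: Fixed steel baking sheet, 300 (x) x 200 (y) x 10 mm thick, flat on top. Origin under its centre. Along its -y edge a lip 4 thick stands 12 mm above the top (inner face at y = -96); the other three edges are open.
- tart: Round lattice tart, the only large round thing on the sheet, rigid, 106 mm across and 18 high, about 110 g. Origin at the centre of its underside. Its edge is undercut: the flat underside is 82 across, the bevel rises 7 mm to 102 across. It starts on the sheet, up to 25 mm from the lip.
- board: Fixed round wooden serving board, 190 across, 15 mm high. Origin under its centre.
- board_top (a point): Centre of the board's top face, where the tart goes.
- biscuit_a: Small round biscuit, 44 across, 11 high, on the -x end of the sheet; stays there.
- biscuit_b: Small round biscuit, 44 across, 11 high, on the +x end of the sheet; stays there.
- jar: Glass jar, 64 across, 95 high, a bystander.
- mug: White mug, 80 across, 90 high, a bystander.
- mill: Wooden pepper mill, 52 across, 155 high, a bystander.
- bowl: Wooden bowl, 140 across, 50 high, a bystander.

How it is judged:
On the way, in this order (a step that is already met when the one before it is completed fails the run):
1. the lifter lies flat on the bare sideboard top, its handle wholly out of the holder, at rest and let go ((x of lifter_grip in the frame of holder above 0.108 m or x of lifter_grip in the frame of holder below -0.125 m or y of lifter_grip in the frame of holder above 0.04 m or y of lifter_grip in the frame of holder below -0.04 m) and height (world z) of lifter_grip below 0.016 m and angle between lifter's own z axis and vertical below 0.1 rad and linear speed of lifter below 0.03 m/s and contact force between the fingers and lifter below 0.1 N), for 0.2 s.
2. the tart rides on the lifter more than 18 mm above the sheet, the lifter held by its wooden handle (z of tart in the frame of sheet above 0.028 m and contact force between tart and lifter above 0.3 N and angle between tart's own z axis and vertical below 0.5 rad and contact force between the fingers and lifter above 1 N and distance between the grasp point and lifter_grip below 0.068 m), for 0.2 s.
At the end, for the whole second after the job is handed in: The tart lies flat, right side up and still on the round board, its centre within 35 mm of the board's centre; the lifter lies flat, still and released on the sideboard top, touching neither tart, board nor sheet (horizontal distance between tart and board_top below 0.035 m and z of tart in the frame of board between 0.012 and 0.018 m and angle between tart's own z axis and vertical below 0.06 rad and linear speed of each of tart, lifter below 0.02 m/s and contact force between tart and lifter below 0.05 N and height (world z) of lifter_grip below 0.016 m and angle between lifter's own z axis and vertical below 0.1 rad and contact force between lifter and board below 0.05 N and contact force between lifter and sheet below 0.05 N).
It fails at once if the fingers touch the tart (over 0.5 N) (contact force between the fingers and tart above 0.5 N).
It fails at once if the tart falls or is flung (faster than 0.8 m/s) (linear speed of tart above 0.8 m/s).
It fails at once if the tart comes down on the sideboard top (height (world z) of tart below 0.005 m).
It fails at once if the biscuits or other bystanders are shifted by more than 30 mm (distance of any of biscuit_a, biscuit_b, jar, mug, mill, bowl from where it was at the start of the episode above 0.03 m).
It also fails if it takes over 72 s, if anything falls off the work surface, if the arm or the gripper's body presses on something with over 40 N, if the wrist force passes 120 N, or if a joint passes its speed limit or range.

## Working session

There is one attempt and no reset: what is moved stays moved. The work goes in short steps, Python scripts to look and compute and a tool call to move; the robot and the scene stay as the last step left them, time stands still between calls to the robot, and variables do not carry over. Pictures are saved under pics/ and viewed, at most 13 in all, crops included, and the job is handed in when it is done.

Besides the shell and the picture viewer there is one more tool, called after "Emit:" in YAML: its name, and indented under it one key for each argument. apply_moves: Moves the arm, as the interface text tells. Its arguments: {"type":"object","properties":{"travel":{"type":"array"},"angular":{"type":"array"},"gripper":{"type":"number"},"newtons":{"type":"number"}},"required":["travel","angular"]}

```bash
ls; mkdir -p pics; python3 - <<'E'
from plant import status, snapshot, spotter, manip
import cv2, numpy as np
print(status.observe()); print(manip.tips_ahead)
for n in ["scene","top"]:
    p=snapshot(n); cv2.imwrite(f"pics/{n}0.png",p["img"]); print(n,p["K"].tolist(),p["R"].tolist(),p["t"].tolist())
    for th in ["lifter","lifter_neck","lifter_tip","lifter_grip","holder","sheet","tart","board","board_top","biscuit_a","jar","mug","mill","bowl"]:
        r=spotter.landmark_of(th,p); print(th,[(np.round(d["at"]).tolist(),round(d["conf"],2)) for d in r[:3]])
E
```

```text
pics
{'time': 0.0, 'qpos': array([ 1.05673426e+00,  3.81134678e-01,  1.29827427e+00, -4.63565921e-05,
        1.46358859e+00, -2.15253807e-01]), 'dq': array([-0.00016223, -0.00058714, -0.00061313, -0.0004525 , -0.00082853,
       -0.00192759]), 'joint_torque': array([ 9.18533806e-05, -4.37943256e+01, -2.24552429e+01,  7.13444198e-02,
        3.54058889e-02, -1.21592070e-04]), 'tcp_pos': array([0.16185898, 0.52557632, 0.40416598]), 'tcp_rot': array([ 1.48846423e-01,  9.88860075e-01, -6.64472853e-04, -2.28983965e-04]), 'contact_force': array([ 0.19447902, -0.22434003, -0.6090848 ]), 'wrist_torque': array([-0.01328429, -0.00824361, -0.00389596]), 'gripper_force': 0.0, 'finger_gap': 1.000260435501962}
0.166
scene [[434.89396870734333, 0.0, 324.22575849399897], [0.0, 434.89396870734333, 241.04328099140457], [0.0, 0.0, 1.0]] [[0.8304590416186461, 0.55706036270398, -0.004640312268528416], [0.4578991263653457, -0.6873273776528913, -0.5638346087308338], [-0.3172793253076732, 0.4661167538642113, -0.8258746887387928]] [-0.4486442313367031, -0.2509714145920938, 1.3367997720997957]
lifter [([149.
[... 1047 characters left out ...]
0, 156.0], 0.73)]
lifter_neck [([253.0, 153.0], 0.62)]
lifter_tip [([305.0, 158.0], 0.89)]
lifter_grip [([219.0, 149.0], 0.73), ([212.0, 276.0], 0.61), ([267.0, 496.0], 0.44)]
holder [([220.0, 157.0], 0.75)]
sheet [([227.0, 398.0], 0.94), ([186.0, 386.0], 0.54)]
tart [([227.0, 404.0], 0.97)]
board [([212.0, 275.0], 0.9), ([270.0, 408.0], 0.57), ([255.0, 157.0], 0.3)]
board_top [([211.0, 274.0], 0.71), ([226.0, 396.0], 0.57), ([214.0, 276.0], 0.3)]
biscuit_a [([187.0, 388.0], 0.66), ([270.0, 409.0], 0.51)]
jar [([168.0, 331.0], 0.65), ([220.0, 150.0], 0.56)]
mug [([320.0, 369.0], 0.68), ([223.0, 156.0], 0.22)]
mill [([180.0, 210.0], 0.88), ([304.0, 155.0], 0.23)]
bowl [([265.0, 498.0], 0.62)]
```

View pics/scene0.png

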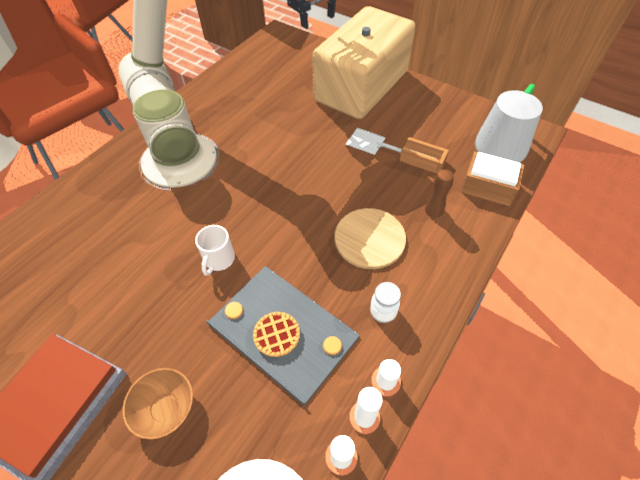

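View pics/top0.png

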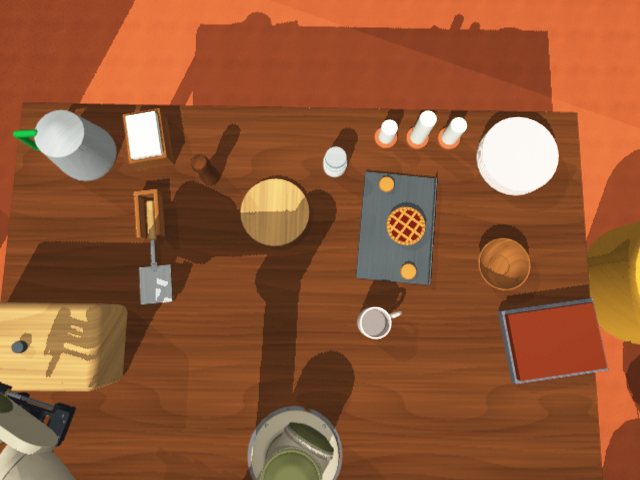

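The holder and lifter are at the left in the top view, with the handle inside the holder at (150,215) and the blade toward the robot at (155,285). The tart at (406,226) sits toward the sheet's right edge, so the lip is on the world −y side. The board is at (275,212). Next I'll locate these in metres.

```bash
cat > h.py <<'E'
import numpy as np, cv2
from scipy.spatial.transform import Rotation as Rot
from plant import status, snapshot, spotter, manip
def ray(p,rc):
    d=np.linalg.inv(p["K"])@np.array([rc[1],rc[0],1.]); R=np.array(p["R"]); return -R.T@np.array(p["t"]), R.T@d
def plane(p,rc,z):
    o,d=ray(p,rc); return (o+d*(z-o[2])/d[2])[:2]
def best(f,th,p):
    r=f(th,p); return r[0] if r else None
def maskpoly(p,th,z):
    r=best(spotter.regions_of,th,p)
    if r is None: return None
    c=max(cv2.findContours(r["mask"].astype(np.uint8),0,2)[0],key=cv2.contourArea)[:,0,:]
    return np.array([plane(p,(v+0.,u+0.),z) for u,v in c]),r["conf"]
def pose():
    s=status.observe(); R=Rot.from_quat(s["tcp_rot"]); return s,np.array(s["tcp_pos"]),R
def toward(xyz_g,phi,pitch=0.,off=.147):
    """tool-axis shift (fraction) and rotvec (fraction) to put grasp point at xyz, tool y at angle phi"""
    s,t,R=pose(); y=np.array([np.cos(phi),np.sin(phi),0]); z=np.array([0,0,-1.]); x=np.cross(y,z)
    T=Rot.from_matrix(np.c_[x,y,z]); T=Rot.from_rotvec(y*pitch)*T
    tcp=np.array(xyz_g)-off*T.as_matrix()[:,2]
    return R.inv().apply(tcp-t)/.2, (R.inv()*T).as_rotvec()/np.radians(30)
E
cat > m.py <<'E'
from h import *
top=snapshot("top"); sc=snapshot("scene")
for n,p in (("top",top),("scene",sc)):
    print(n)
    for th,z in [("tart",.02),("board",.015),("biscuit_a",.02),("lifter",.001),("sheet",.010),("holder",.045)]:
        for r in spotter.regions_of(th,p)[:2 if th=="biscuit_a" else 1]:
            c=max(cv2.findContours(r["mask"].astype(np.uint8),0,2)[0],key=cv2.contourArea)[:,0,:]
            w=np.array([plane(p,(v,u),z) for u,v in c]).astype(np.float32)
            rc=cv2.minAreaRect(w*1000); (e,_,_)=cv2.fitEllipse(w*1000) if len(w)>5 else ((0,0),0,0)
            print(th,round(r["conf"],2),"rect",np.round(rc[0]),np.round(rc[1]),round(rc[2],1),"ell",np.round(e))
    for th,z in [("lifter_neck",.011),("lifter_tip",.001),("lifter_grip",.011),("holder",0),("sheet",0),("tart",.01),("board_top",.015),("jar",0),("mug",0),("mill",0),("bowl",0)]:
        b=best(spotter.landmark_of,th,p)
        if b: print(th,round(b["conf"],2),np.round(plane(p,b["at"],z)*1000))
E
python3 m.py
```

```text
top
tart 0.94 rect [ 602. -295.] [105. 104.] 63.8 ell [ 602. -295.]
board 0.74 rect [636.  65.] [187. 187.] 46.0 ell [636.  65.]
biscuit_a 0.77 rect [ 478. -298.] [38. 37.] 45.0 ell [ 478. -299.]
biscuit_a 0.49 rect [ 717. -241.] [39. 40.] 89.7 ell [ 718. -241.]
lifter 0.78 rect [524. 391.] [285.  87.] 5.1 ell [492. 392.]
sheet 0.65 rect [ 598. -272.] [206. 303.] 85.1 ell [ 594. -271.]
holder 0.73 rect [620. 398.] [133.  77.] 8.0 ell [619. 398.]
lifter_neck 0.71 [ 482. -298.]
lifter_tip 0.75 [376. 378.]
lifter_grip 0.95 [607. 402.]
holder 0.71 [608. 391.]
sheet 0.83 [ 605. -283.]
tart 0.8 [ 596. -296.]
board_top 0.71 [639.  72.]
jar 0.68 [765. -92.]
mug 0.9 [ 337. -202.]
mill 0.6 [730. 251.]
bowl 0.85 [ 494. -544.]
scene
tart 0.87 rect [ 601. -288.] [105. 106.] 33.8 ell [ 603. -289.]
board 0.73 rect [729. 308.] [ 53. 189.] 11.2 ell [729. 304.]
biscuit_a 0.81 rect [ 724. -241.] [41. 39.] 79.2 ell [ 724. -241.]
biscuit_a 0.69 rect [ 484. -298.] [42. 43.] 85.7 ell [ 483. -297.]
lifter 0.7 rect [472. 392.] [164.  87.] 6.6 ell [449. 388.]
sheet 0.76 rect [ 603. -268.] [204. 305.] 84.6 ell [ 604. -270.]
holder 0.79 rect [634. 388.] [128. 114.] 9.3 ell [633. 388.]
lifter_tip 0.68 [393. 372.]
lifter_grip 0.63 [604. 406.]
holder 0.89 [600. 416.]
sheet 0.57 [ 602. -273.]
tart 0.82 [ 604. -296.]
board_top 0.67 [626.  83.]
jar 0.86 [778. -94.]
mug 0.85 [ 345. -203.]
mill 0.94 [743. 259.]
bowl 0.83 [ 500. -550.]
```

Emit:
apply_moves:
  travel:
    - [0,0,-0.25]
    - [0,0,-0.5]
    - [0,0,-0.5]
    - [0,0,-0.5]
    - [0,0,-0.5]
  angular:
    - [0,0,0]
    - [0,0,0.25]
    - [0,0,0.5]
    - [0,0,0.75]
    - [0,0,1]

```text
time: 3.8
tcp_pos: [0.1618, 0.5255, 0.505]
tcp_rot: [0.402, 0.916, 0.0, 0.0]
contact_force: [-0.1, 0.4, -1.0]
finger_gap: 0.999
gripper_force: 0.0
```

Emit:
apply_moves:
  travel:
    - [0,0,0]
    - [0,0,0]
    - [0,0,0]
    - [0,0,0]
  angular:
    - [0,0,0.25]
    - [0,0,0.5]
    - [0,0,0.75]
    - [0,0,1]

```text
time: 4.2
tcp_pos: [0.1619, 0.5256, 0.5047]
tcp_rot: [0.625, 0.78, -0.0, 0.0]
contact_force: [0.8, 0.2, 0.6]
finger_gap: 1.003
gripper_force: 0.0
```

Emit:
apply_moves:
  travel:
    - [0,0,0]
    - [0,0,0]
    - [0,0,0]
    - [0,0,0]
  angular:
    - [0,0,0.25]
    - [0,0,0.5]
    - [0,0,0.75]
    - [0,0,1]

```text
time: 4.6
tcp_pos: [0.1619, 0.5256, 0.5047]
tcp_rot: [0.806, 0.592, -0.0, 0.0]
contact_force: [-1.0, 0.8, 0.2]
finger_gap: 0.999
gripper_force: 0.0
```

Emit:
apply_moves:
  travel:
    - [0,0,0]
    - [0,0,0]
    - [0,0,0]
    - [0,0,0]
  angular:
    - [0,0,0.25]
    - [0,0,0.5]
    - [0,0,0.75]
    - [0,0,1]

```text
time: 5.0
tcp_pos: [0.1619, 0.5256, 0.5047]
tcp_rot: [0.932, 0.363, -0.0, 0.0]
contact_force: [0.8, -0.6, 0.2]
finger_gap: 0.997
gripper_force: 0.0
```

Emit:
apply_moves:
  travel:
    - [0,0,0]
    - [0,0,0]
    - [0,0,0]
    - [0,0,0]
  angular:
    - [0,0,0.25]
    - [0,0,0.5]
    - [0,0,0.75]
    - [0,0,1]

```text
time: 5.4
tcp_pos: [0.1619, 0.5256, 0.5047]
tcp_rot: [0.994, 0.109, -0.0, 0.0]
contact_force: [-1.4, 0.7, -0.7]
finger_gap: 1.003
gripper_force: 0.0
```

```bash
python3 - <<'E'
from h import *
s,t,R=pose(); print(s["time"],t,s["qpos"].round(2),R.as_matrix().round(3).tolist())
print(toward([.518,.391,.12],np.radians(-85)))
E
```

```text
5.4 [0.16190075 0.52557469 0.50474979] [ 1.06  0.33  1.09 -0.    1.72  2.41] [[0.976, 0.218, -0.0], [0.218, -0.976, -0.0], [-0.0, 0.0, -1.0]]
(array([1.59142743, 1.04418167, 1.18873592]), array([7.14082204e-05, 5.53906598e-05, 2.52315446e-01]))
```

Emit:
apply_moves:
  travel:
    - [0.2,0.13,0]
    - [0.4,0.26,0]
    - [0.6,0.39,0]
    - [0.8,0.52,0]
  angular:
    - [0,0,0]
    - [0,0,0]
    - [0,0,0]
    - [0,0,0]

```text
time: 5.8
tcp_pos: [0.3426, 0.459, 0.5049]
tcp_rot: [0.994, 0.112, 0.0, -0.0]
contact_force: [0.4, 0.6, 0.9]
finger_gap: 1.004
gripper_force: 0.0
```

Emit:
apply_moves:
  travel:
    - [0.2,0.13,0.1]
    - [0.4,0.26,0.2]
    - [0.6,0.39,0.4]
    - [0.79,0.52,0.6]
    - [0.79,0.52,0.6]
    - [0.79,0.52,0.6]
  angular:
    - [0,0,0.1]
    - [0,0,0.2]
    - [0,0,0.25]
    - [0,0,0.25]
    - [0,0,0.25]
    - [0,0,0.25]

```text
time: 6.4
tcp_pos: [0.5201, 0.3927, 0.3817]
tcp_rot: [0.999, 0.046, -0.002, 0.001]
contact_force: [-1.3, 0.9, -0.5]
finger_gap: 1.004
gripper_force: 0.0
```

```bash
cat >> h.py <<'E'
def wray(p,t,R,rc):
    K=np.array(p["K"]); a=(rc[1]-K[0,2])/K[0,0]; b=(rc[0]-K[1,2])/K[1,1]; r=np.hypot(a,b)+1e-12
    d=np.array([np.sin(r)*a/r,np.sin(r)*b/r,np.cos(r)]); M=np.array(p["mount"])
    return t+R.apply(M[:3,3]), R.apply(M[:3,:3]@d)
def wplane(p,t,R,rc,z):
    o,d=wray(p,t,R,rc); return (o+d*(z-o[2])/d[2])[:2]
E
python3 - <<'E'
from h import *
s,t,R=pose(); print(s["time"],t)
p=snapshot("wrist"); cv2.imwrite("pics/w1.png",p["img"]); print(p["K"][0],p["mount"])
for th,z in [("lifter_neck",.011),("lifter_tip",.001),("lifter_grip",.011),("holder",0)]:
    for b in spotter.landmark_of(th,p)[:2]: print(th,round(b["conf"],2),np.round(b["at"]),np.round(wplane(p,t,R,b["at"],z)*1000))
print(toward([.518,.391,.022],np.radians(-85)))
E
```

```text
6.4 [0.52007257 0.39271521 0.3817148 ]
[371.64829954   0.         323.81126185] [[ 1.78317178e-04 -9.54696989e-01 -2.97579615e-01  7.71284518e-02]
 [ 9.99999984e-01  1.65630881e-04  6.78469587e-05  1.57471251e-03]
 [-1.54849136e-05 -2.97579622e-01  9.54697003e-01  2.06907630e-02]
 [ 0.00000000e+00  0.00000000e+00  0.00000000e+00  1.00000000e+00]]
lifter_neck 0.72 [203. 322.] [522. 392.]
lifter_tip 0.86 [320. 322.] [389. 380.]
lifter_grip 0.73 [110. 318.] [610. 404.]
(array([6.26647119e-04, 2.00471416e-02, 1.08912192e+00]), array([-0.00255042, -0.00529547,  0.01611118]))
```

View pics/w1.png

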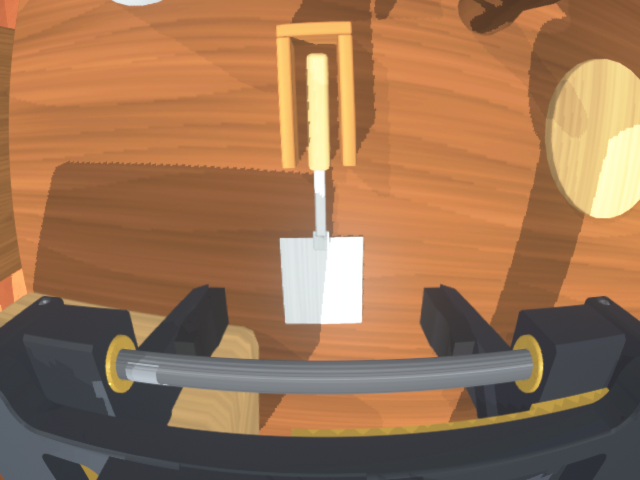

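The wrist view shows the holder at (318,90), the neck at (322,203) and the blade at (322,280), and the jaws straddle the neck line. The positions agree with the fixed cameras. Descending.

Emit:
apply_moves:
  travel:
    - [0,0,0.2]
    - [0,0.02,0.4]
    - [0,0.02,0.6]
    - [0,0.02,0.8]
    - [0,0.02,0.8]
    - [0,0.02,0.8]
  angular:
    - [0,0,0]
    - [0,0,0]
    - [0,0,0]
    - [0,0,0]
    - [0,0,0]
    - [0,0,0]

```text
time: 7.25
tcp_pos: [0.5185, 0.3905, 0.2266]
tcp_rot: [0.999, 0.047, 0.001, -0.0]
contact_force: [0.3, 0.3, 1.1]
finger_gap: 1.0
gripper_force: 0.0
```

```bash
python3 - <<'E'
from h import *
print(pose()[1],toward([.520,.391,.022],np.radians(-85)))
E
```

```text
[0.51849827 0.39048163 0.22659776] (array([ 0.00724794, -0.00167163,  0.28800229]), array([-0.00132024, -0.00312798,  0.01451891]))
```

Emit:
apply_moves:
  travel:
    - [0,0,0.14]
    - [0.01,0,0.24]
    - [0.01,0,0.28]
    - [0.01,0,0.28]
    - [0.01,0,0.28]
  angular:
    - [0,0,0]
    - [0,0,0]
    - [0,0,0]
    - [0,0,0]
    - [0,0,0]

```text
time: 7.75
tcp_pos: [0.521, 0.3903, 0.1709]
tcp_rot: [0.999, 0.047, 0.001, -0.001]
contact_force: [-0.7, 2.3, -0.7]
finger_gap: 1.0
gripper_force: 0.0
```

Emit:
apply_moves:
  travel:
    - [0,0,0]
    - [0,0,0]
    - [0,0,0]
    - [0,0,0]
    - [0,0,0]
    - [0,0,0]
    - [0,0,0]
    - [0,0,0]
  angular:
    - [0,0,0]
    - [0,0,0]
    - [0,0,0]
    - [0,0,0]
    - [0,0,0]
    - [0,0,0]
    - [0,0,0]
    - [0,0,0]
  gripper: 0
  newtons: 40

```text
time: 8.55
tcp_pos: [0.5206, 0.3899, 0.1687]
tcp_rot: [0.999, 0.047, -0.0, 0.0]
contact_force: [-0.2, 1.0, -0.0]
finger_gap: 0.297
gripper_force: 0.0
```

Emit:
apply_moves:
  travel:
    - [0,0,0]
    - [0,0,0]
    - [0,0,0]
    - [0,0,0]
    - [0,0,0]
    - [0,0,0]
  angular:
    - [0,0,0]
    - [0,0,0]
    - [0,0,0]
    - [0,0,0]
    - [0,0,0]
    - [0,0,0]

```text
time: 9.15
tcp_pos: [0.5206, 0.3899, 0.1687]
tcp_rot: [0.999, 0.047, -0.0, 0.0]
contact_force: [0.2, -0.2, 0.1]
finger_gap: 0.108
gripper_force: 40.0
```

Emit:
apply_moves:
  travel:
    - [0,0,-0.05]
    - [0,0,-0.12]
    - [0,0,-0.22]
    - [0,0,-0.35]
    - [0,0,-0.5]
    - [0,0,-0.6]
    - [0,0,-0.6]
    - [0,0,-0.6]
  angular:
    - [0,0,0]
    - [0,0,0]
    - [0,0,0]
    - [0,0,0]
    - [0,0,0]
    - [0,0,0]
    - [0,0,0]
    - [0,0,0]

```text
time: 9.95
tcp_pos: [0.5204, 0.3898, 0.2889]
tcp_rot: [0.999, 0.047, 0.0, -0.0]
contact_force: [0.5, -0.6, -2.2]
finger_gap: 0.107
gripper_force: 40.0
```

```bash
python3 - <<'E'
from h import *
s,t,R=pose(); print(s["time"],t,s["qpos"].round(2),s["finger_gap"],s["gripper_force"])
p=snapshot("wrist"); cv2.imwrite("pics/w2.png",p["img"])
for th in ["lifter_neck","lifter_tip","lifter_grip"]:
    for b in spotter.landmark_of(th,p)[:1]: print(th,round(b["conf"],2),np.round(b["at"]))
E
```

```text
9.95 [0.52038767 0.38978252 0.28886282] [ 0.46  0.65  1.17 -0.    1.32  1.94] 0.1067444526153054 39.999403953552246
lifter_neck 0.92 [318. 326.]
lifter_grip 0.74 [ 93. 325.]
```

View pics/w2.png

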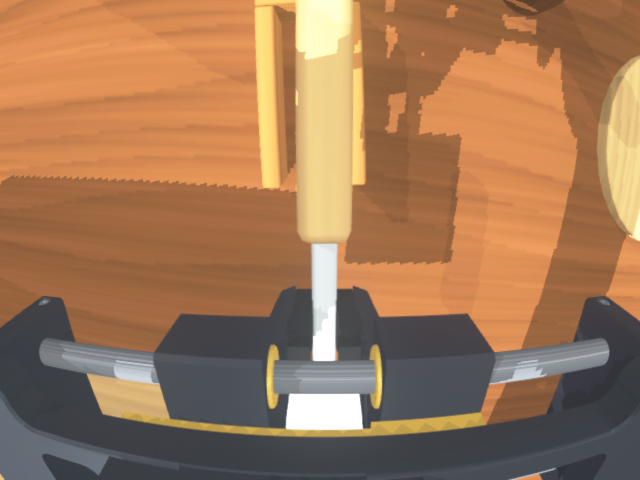

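Emit:
apply_moves:
  travel:
    - [0,0.1,0]
    - [0,0.2,0]
    - [0,0.35,0]
    - [0,0.5,0]
    - [0,0.6,0]
    - [0,0.6,0]
    - [0,0.6,0]
    - [0,0.6,0]
    - [0,0.6,0]
  angular:
    - [0,0,0]
    - [0,0,0]
    - [0,0,0]
    - [0,0,-0.15]
    - [0,0,-0.3]
    - [0,0,-0.5]
    - [0,0,-0.7]
    - [0,0,-0.9]
    - [0,0,-0.9]

```text
time: 11.05
tcp_pos: [0.5319, 0.2704, 0.2881]
tcp_rot: [0.96, 0.279, -0.001, -0.0]
contact_force: [-0.1, -0.5, -1.1]
finger_gap: 0.108
gripper_force: 40.0
```

Emit:
apply_moves:
  travel:
    - [0,0,0]
    - [0,0,0]
    - [0,0,0]
    - [0,0,0]
    - [0,0,0]
    - [0,0,0]
  angular:
    - [0,0,-0.15]
    - [0,0,-0.35]
    - [0,0,-0.55]
    - [0,0,-0.75]
    - [0,0,-0.9]
    - [0,0,-0.9]

```text
time: 11.65
tcp_pos: [0.5318, 0.2705, 0.2883]
tcp_rot: [0.869, 0.495, -0.0, -0.0]
contact_force: [1.0, -0.3, -1.1]
finger_gap: 0.109
gripper_force: 40.0
```

Emit:
apply_moves:
  travel:
    - [0,0,0]
    - [0,0,0]
    - [0,0,0]
    - [0,0,0]
    - [0,0,0]
    - [0,0,0]
  angular:
    - [0,0,-0.15]
    - [0,0,-0.35]
    - [0,0,-0.55]
    - [0,0,-0.75]
    - [0,0,-0.86]
    - [0,0,-0.86]

```text
time: 12.25
tcp_pos: [0.5319, 0.2705, 0.2885]
tcp_rot: [0.737, 0.676, -0.0, -0.0]
contact_force: [0.1, -1.1, -1.8]
finger_gap: 0.108
gripper_force: 40.0
```

```bash
python3 - <<'E'
from h import *
s,t,R=pose(); print(s["time"],t,s["qpos"].round(2),s["finger_gap"],s["gripper_force"])
print(toward([.42,.13,.035],np.radians(-5)))
E
```

```text
12.25 [0.53187232 0.27049646 0.28848497] [ 0.27  0.56  1.34 -0.    1.24  0.36] 0.10819092473632758 39.998828172683716
(array([-0.74843492, -0.49580369,  0.53279161]), array([-8.31411665e-04,  3.84981489e-04,  7.10891039e-05]))
```

Emit:
apply_moves:
  travel:
    - [-0.1,-0.07,0]
    - [-0.25,-0.17,0]
    - [-0.45,-0.3,0.1]
    - [-0.6,-0.4,0.2]
    - [-0.7,-0.46,0.3]
    - [-0.75,-0.5,0.4]
    - [-0.75,-0.5,0.48]
    - [-0.75,-0.5,0.54]
    - [-0.75,-0.5,0.57]
    - [-0.75,-0.5,0.58]
  angular:
    - [0,0,0]
    - [0,0,0]
    - [0,0,0]
    - [0,0,0]
    - [0,0,0]
    - [0,0,0]
    - [0,0,0]
    - [0,0,0]
    - [0,0,0]
    - [0,0,0]

```text
time: 13.25
tcp_pos: [0.4197, 0.1294, 0.1724]
tcp_rot: [0.737, 0.676, -0.0, -0.0]
contact_force: [-0.0, -0.0, -1.0]
finger_gap: 0.106
gripper_force: 40.0
```

Emit:
apply_moves:
  travel:
    - [0,0,0.01]
    - [0,0,0.015]
    - [0,0,0.015]
    - [0,0,0.015]
  angular:
    - [0,0,0]
    - [0,0,0]
    - [0,0,0]
    - [0,0,0]

```text
time: 13.65
tcp_pos: [0.4197, 0.1294, 0.17]
tcp_rot: [0.736, 0.677, 0.0, 0.0]
contact_force: [-0.3, 1.1, -0.9]
finger_gap: 0.109
gripper_force: 40.0
```

Emit:
apply_moves:
  travel:
    - [0,0,0.006]
    - [0,0,0.006]
    - [0,0,0.006]
    - [0,0,0.006]
    - [0,0,0.006]
    - [0,0,0.006]
    - [0,0,0.006]
    - [0,0,0.006]
  angular:
    - [0,0,0]
    - [0,0,0]
    - [0,0,0]
    - [0,0,0]
    - [0,0,0]
    - [0,0,0]
    - [0,0,0]
    - [0,0,0]
  gripper: 0.7

```text
time: 14.45
tcp_pos: [0.4196, 0.1294, 0.1685]
tcp_rot: [0.736, 0.677, -0.0, -0.0]
contact_force: [-0.2, -0.2, 0.6]
finger_gap: 0.7
gripper_force: 0.0
```

Emit:
apply_moves:
  travel:
    - [0,0,-0.1]
    - [0,0,-0.3]
    - [0,0,-0.5]
    - [0,0,-0.5]
    - [0,0,-0.5]
  angular:
    - [0,0,0]
    - [0,0,0]
    - [0,0,0]
    - [0,0,0]
    - [0,0,0]

```text
time: 14.95
tcp_pos: [0.4194, 0.1294, 0.2688]
tcp_rot: [0.736, 0.677, 0.001, 0.0]
contact_force: [-0.4, -0.1, 0.5]
finger_gap: 0.698
gripper_force: 0.0
```

```bash
cat > w.py <<'E'
from h import *
s,t,R=pose(); print(s["time"],t,s["qpos"].round(2),s["finger_gap"])
p=snapshot("wrist"); q=snapshot("top")
for th,z in [("lifter_neck",.011),("lifter_tip",.001),("lifter_grip",.011)]:
    for b in spotter.landmark_of(th,p)[:1]: print("w",th,round(b["conf"],2),np.round(b["at"]),np.round(wplane(p,t,R,b["at"],z)*1000))
    for b in spotter.landmark_of(th,q)[:1]: print("t",th,round(b["conf"],2),np.round(b["at"]),np.round(plane(q,b["at"],z)*1000))
E
python3 w.py; python3 - <<'E'
from h import *
print(toward([.428,.218,.022],np.radians(-5)))
E
```

```text
14.95 [0.41941999 0.12941877 0.26877037] [ 0.03  0.36  1.8  -0.    0.98  0.11] 0.6975441753037542
w lifter_neck 0.78 [244. 325.] [421. 127.]
t lifter_neck 0.95 [290. 251.] [420. 123.]
t lifter_tip 0.64 [296. 302.] [405. -14.]
w lifter_grip 0.79 [107. 328.] [430. 217.]
t lifter_grip 0.22 [227. 404.] [ 598. -292.]
(array([0.44509495, 0.00499489, 0.49482779]), array([-0.0025124 ,  0.00029583,  0.00599905]))
```

Emit:
apply_moves:
  travel:
    - [0.2,0,0]
    - [0.4,0,0.05]
    - [0.445,0.005,0.2]
    - [0.445,0.005,0.4]
    - [0.445,0.005,0.5]
    - [0.445,0.005,0.5]
    - [0.445,0.005,0.5]
  angular:
    - [0,0,0]
    - [0,0,0]
    - [0,0,0]
    - [0,0,0]
    - [0,0,0]
    - [0,0,0]
    - [0,0,0]

```text
time: 16.05
tcp_pos: [0.4281, 0.2181, 0.1681]
tcp_rot: [0.736, 0.677, -0.0, -0.0]
contact_force: [0.1, 0.0, -1.0]
finger_gap: 0.702
gripper_force: 0.0
```

Emit:
apply_moves:
  travel:
    - [0,0,0]
    - [0,0,0]
    - [0,0,0]
    - [0,0,0]
    - [0,0,0]
    - [0,0,0]
    - [0,0,0]
    - [0,0,0]
    - [0,0,0]
    - [0,0,0]
  angular:
    - [0,0,0]
    - [0,0,0]
    - [0,0,0]
    - [0,0,0]
    - [0,0,0]
    - [0,0,0]
    - [0,0,0]
    - [0,0,0]
    - [0,0,0]
    - [0,0,0]
  gripper: 0
  newtons: 60

```text
time: 17.05
tcp_pos: [0.4281, 0.218, 0.1686]
tcp_rot: [0.736, 0.677, -0.0, -0.0]
contact_force: [0.0, -0.6, 0.5]
finger_gap: 0.223
gripper_force: 60.0
```

Emit:
apply_moves:
  travel:
    - [0,0,-0.03]
    - [0,0,-0.08]
    - [0,0,-0.16]
    - [0,0,-0.25]
    - [0,0,-0.33]
    - [0,0,-0.4]
    - [0,0,-0.4]
    - [0,0,-0.4]
  angular:
    - [0,0,0]
    - [0,0,0]
    - [0,0,0]
    - [0,0,0]
    - [0,0,0]
    - [0,0,0]
    - [0,0,0]
    - [0,0,0]

```text
time: 17.85
tcp_pos: [0.4279, 0.218, 0.2487]
tcp_rot: [0.736, 0.677, 0.0, 0.0]
contact_force: [0.5, -0.1, -2.3]
finger_gap: 0.221
gripper_force: 60.0
```

```bash
python3 - <<'E'
from h import *
s,t,R=pose(); print(s["time"],t,s["finger_gap"],s["gripper_force"],s["wrist_torque"])
q=snapshot("top"); c=snapshot("scene")
cv2.imwrite("pics/s3.png",cv2.resize(c["img"][100:340,160:480],(640,480)))
for th,z in [("tart",.02),("sheet",.010),("board",.015)]:
  for p in (q,c):
    for r in spotter.regions_of(th,p)[:1]:
        k=max(cv2.findContours(r["mask"].astype(np.uint8),0,2)[0],key=cv2.contourArea)[:,0,:]
        w=np.array([plane(p,(v,u),z) for u,v in k]).astype(np.float32)
        rc=cv2.minAreaRect(w*1000); print(th,round(r["conf"],2),np.round(rc[0]),np.round(rc[1]),round(rc[2],1),np.round(cv2.fitEllipse(w*1000)[0]))
for th in ["lifter_neck","lifter_tip","lifter_grip"]:
    A=[];B=[]
    for p in (q,c):
        b=best(spotter.landmark_of,th,p)
        if b:
            o,d=ray(p,b["at"]); d/=np.linalg.norm(d); P=np.eye(3)-np.outer(d,d); A.append(P);B.append(P@o); print(th,b["conf"],np.round(b["at"]))
    if len(A)==2: print(th,np.linalg.solve(sum(A),sum(B)).round(3))
E
```

```text
17.85 [0.42791067 0.21797447 0.24871179] 0.2207965857646606 59.98959302902222 [7.21045340e-02 4.47767244e-02 7.88700092e-05]
tart 0.67 [ 601. -294.] [102. 109.] 89.6 [ 602. -294.]
tart 0.71 [ 602. -288.] [103. 107.] 35.7 [ 603. -288.]
sheet 0.75 [ 600. -272.] [203. 302.] 85.0 [ 600. -274.]
sheet 0.86 [ 605. -269.] [202. 304.] 85.1 [ 601. -268.]
board 0.59 [636.  64.] [188. 187.] 2.1 [635.  66.]
board 0.87 [643.  65.] [193. 186.] 84.4 [642.  64.]
lifter_neck 0.81 [287. 249.]
lifter_neck 0.69 [167. 313.]
lifter_neck [0.425 0.118 0.11 ]
lifter_tip 0.6 [296. 297.]
lifter_tip 0.68 [203. 281.]
lifter_tip [ 0.404 -0.002  0.065]
lifter_grip 0.95 [288. 210.]
lifter_grip 0.72 [148. 334.]
lifter_grip [0.423 0.219 0.093]
```

View pics/s3.png

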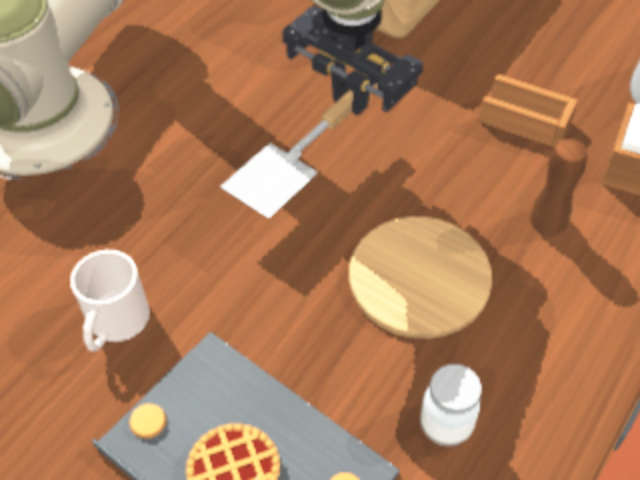

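The scene view shows the lifter held by its handle with the blade toward the sheet. The mill stands close enough to block the −y heading over the board, so I'll place the tart with a −45° heading. First I'll approach the sheet.

```bash
python3 - <<'E'
from h import *
for g in [.08,.065]: print(toward([.628,.006,g],np.radians(-5),np.radians(3)))
E
```

```text
(array([-1.01083212,  1.08480136,  0.10875928]), array([-0.00011955,  0.10001862,  0.00605346]))
(array([-1.01083138,  1.08479984,  0.18375928]), array([-0.00011955,  0.10001862,  0.00605346]))
```

Emit:
apply_moves:
  travel:
    - [-0.08,0.08,0]
    - [-0.2,0.2,0]
    - [-0.35,0.37,0]
    - [-0.5,0.54,0]
  angular:
    - [0,0,0]
    - [0,0,0]
    - [0,0,0]
    - [0,0,0]

```text
time: 18.95
tcp_pos: [0.5282, 0.1082, 0.2487]
tcp_rot: [0.736, 0.677, 0.0, -0.0]
contact_force: [1.4, 0.6, -0.8]
finger_gap: 0.223
gripper_force: 60.0
```

Emit:
apply_moves:
  travel:
    - [-0.15,0.17,0]
    - [-0.3,0.34,0]
    - [-0.43,0.46,0.04]
    - [-0.49,0.52,0.08]
    - [-0.51,0.545,0.11]
    - [-0.51,0.545,0.11]
    - [-0.51,0.545,0.11]
    - [-0.51,0.545,0.11]
  angular:
    - [0,0,0]
    - [0,0,0]
    - [0,0.03,0]
    - [0,0.07,0]
    - [0,0.1,0]
    - [0,0.1,0]
    - [0,0.1,0]
    - [0,0.1,0]

```text
time: 19.75
tcp_pos: [0.6269, -0.0003, 0.2271]
tcp_rot: [0.735, 0.677, 0.019, -0.018]
contact_force: [0.4, -1.0, -1.6]
finger_gap: 0.221
gripper_force: 60.0
```

```bash
python3 - <<'E'
from h import *
s,t,R=pose(); print(s["time"],t,s["contact_force"],s["wrist_torque"],s["qpos"].round(2))
print(toward([.628,.006,.044],np.radians(-5),np.radians(3)))
q=snapshot("top"); cv2.imwrite("pics/t4.png",cv2.resize(q["img"][130:330,230:480],(750,600),interpolation=cv2.INTER_CUBIC))
for th in ["lifter_neck","lifter_tip"]:
    b=best(spotter.landmark_of,th,q)
    if b: print(th,round(b["conf"],2),np.round(b["at"]),plane(q,b["at"],.05).round(3))
E
```

```text
19.75 [ 6.26850852e-01 -2.52804878e-04  2.27065177e-01] [ 0.44032804 -0.96986558 -1.59939549] [ 0.04617106  0.0525099  -0.03204892] [-0.2   0.68  1.31  0.06  1.16 -0.14]
(array([-0.01629735,  0.00294744,  0.18072895]), array([-0.00024722,  0.0001936 ,  0.00878621]))
lifter_neck 0.78 [214. 329.] [ 0.622 -0.082]
lifter_tip 0.88 [221. 382.] [ 0.607 -0.225]
```

View pics/t4.png

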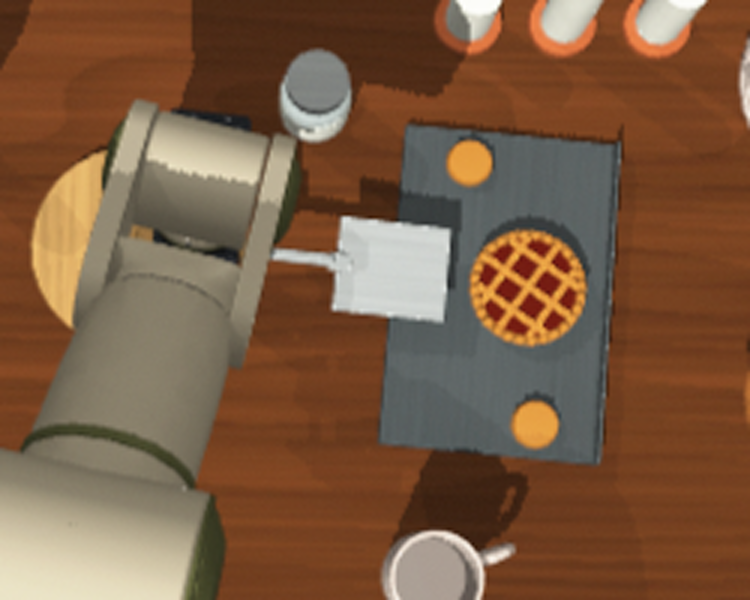

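In the crop (3×), the blade front edge is centred at (448,275) and lines up with the tart at (528,287). The lip is the dark edge at right (600–620). Lowering to contact.

Emit:
apply_moves:
  travel:
    - [-0.01,0,0.05]
    - [-0.01,0,0.09]
    - [-0.01,0,0.12]
    - [-0.01,0,0.12]
    - [-0.01,0,0.12]
  angular:
    - [0,0,0]
    - [0,0,0]
    - [0,0,0]
    - [0,0,0]
    - [0,0,0]

```text
time: 20.4
tcp_pos: [0.6273, -0.0023, 0.2023]
tcp_rot: [0.736, 0.677, 0.019, -0.018]
contact_force: [-0.2, -0.4, -1.7]
finger_gap: 0.223
gripper_force: 60.0
```

Emit:
apply_moves:
  travel:
    - [0,0,0.01]
    - [0,0,0.02]
    - [0,0,0.03]
    - [0,0,0.03]
    - [0,0,0.03]
  angular:
    - [0,0,0]
    - [0,0,0]
    - [0,0,0]
    - [0,0,0]
    - [0,0,0]

```text
time: 20.9
tcp_pos: [0.6273, -0.0019, 0.1965]
tcp_rot: [0.736, 0.677, 0.019, -0.018]
contact_force: [0.6, -0.1, -1.9]
finger_gap: 0.221
gripper_force: 60.0
```

Emit:
apply_moves:
  travel:
    - [0,0,0.01]
    - [0,0,0.02]
    - [0,0,0.03]
    - [0,0,0.03]
    - [0,0,0.03]
  angular:
    - [0,0,0]
    - [0,0,0]
    - [0,0,0]
    - [0,0,0]
    - [0,0,0]

```text
time: 21.4
tcp_pos: [0.6274, -0.0016, 0.1905]
tcp_rot: [0.736, 0.677, 0.019, -0.018]
contact_force: [0.1, 0.1, -1.5]
finger_gap: 0.222
gripper_force: 60.0
```

```bash
python3 - <<'E'
from h import *
s,t,R=pose(); print(s["time"],t,s["contact_force"],s["wrist_torque"],t+R.apply([0,0,.147]))
E
```

```text
21.4 [ 0.62737809 -0.00163296  0.1904714 ] [ 0.0978755   0.05277403 -1.52330312] [ 0.01019118  0.09453118 -0.00623591] [0.62802186 0.00602317 0.04367232]
```

Emit:
apply_moves:
  travel:
    - [0,0,0.005]
    - [0,0,0.01]
    - [0,0,0.01]
  angular:
    - [0,0,0]
    - [0,0,0]
    - [0,0,0]

```text
time: 21.7
tcp_pos: [0.6274, -0.0015, 0.1885]
tcp_rot: [0.736, 0.677, 0.019, -0.018]
contact_force: [-0.5, 0.1, 0.2]
finger_gap: 0.219
gripper_force: 60.0
```

Emit:
apply_moves:
  travel:
    - [0,0,0.005]
    - [0,0,0.01]
    - [0,0,0.01]
  angular:
    - [0,0,0]
    - [0,0,0]
    - [0,0,0]

```text
time: 22.0
tcp_pos: [0.6274, -0.0014, 0.1865]
tcp_rot: [0.736, 0.677, 0.019, -0.018]
contact_force: [0.2, 1.8, 0.8]
finger_gap: 0.221
gripper_force: 60.0
```

```bash
python3 - <<'E'
from h import *
s,t,R=pose(); print(s["time"],t,s["contact_force"],s["wrist_torque"],t+R.apply([0,0,.147]))
print(R.inv().apply([-.0872*.1,-.9962*.1,0])/.2)
E
```

```text
22.0 [ 0.6274143  -0.00136924  0.18654011] [0.19426988 1.81698524 0.77449178] [-0.26729565  0.0897037   0.00188026] [0.6280923  0.0062687  0.03974024]
[-0.49932102 -0.00168207 -0.02608174]
```

Contact is confirmed: the moment jumped at g_z ≈ 0.040, so there is no droop. Sliding the blade forward.

Emit:
apply_moves:
  travel:
    - [-0.04,0,-0.002]
    - [-0.08,0,-0.004]
    - [-0.12,0,-0.006]
    - [-0.15,0,-0.008]
    - [-0.18,0,-0.009]
    - [-0.21,0,-0.011]
    - [-0.24,0,-0.013]
    - [-0.27,0,-0.014]
    - [-0.3,0,-0.016]
    - [-0.3,0,-0.016]
  angular:
    - [0,0,0]
    - [0,0,0]
    - [0,0,0]
    - [0,0,0]
    - [0,0,0]
    - [0,0,0]
    - [0,0,0]
    - [0,0,0]
    - [0,0,0]
    - [0,0,0]

```text
time: 23.0
tcp_pos: [0.6223, -0.0623, 0.1866]
tcp_rot: [0.736, 0.676, 0.019, -0.017]
contact_force: [0.3, -0.8, 0.9]
finger_gap: 0.225
gripper_force: 60.0
```

```bash
cat > c.py <<'E'
from h import *; import sys
s,t,R=pose(); g=t+R.apply([0,0,.147]); print(s["time"],s["contact_force"].round(1),s["wrist_torque"].round(2),g.round(4))
C=np.array([.6015,-.271]); th=np.radians(-5); ex=np.array([np.cos(th),np.sin(th)]); ey=np.array([-ex[1],ex[0]])
print("grasp in sheet",(ex@(g[:2]-C)).round(4),(ey@(g[:2]-C)).round(4))
q=snapshot("top"); c=snapshot("scene")
for p in (q,c):
    for r in spotter.regions_of("tart",p)[:1]:
        k=max(cv2.findContours(r["mask"].astype(np.uint8),0,2)[0],key=cv2.contourArea)[:,0,:]
        w=np.array([plane(p,(v,u),.02) for u,v in k]).astype(np.float32); e=np.array(cv2.fitEllipse(w*1000)[0])/1000
        print("tart",round(r["conf"],2),e.round(4),"sheet",(ex@(e-C)).round(4),(ey@(e-C)).round(4))
    b=best(spotter.landmark_of,"lifter_neck",p)
    if b: e=plane(p,b["at"],.032); print("neck",round(b["conf"],2),e.round(3),"sheet",(ex@(e-C)).round(4),(ey@(e-C)).round(4))
if len(sys.argv)>1:
    cv2.imwrite(sys.argv[1],np.hstack([cv2.resize(q["img"][150:300,340:460],(384,480),interpolation=2),cv2.resize(c["img"][250:410,200:360],(410,480)[:2],interpolation=2)]))
E
python3 c.py
```

```text
23.0 [ 0.3 -0.8  0.9] [-0.81  0.09  0.04] [ 0.623  -0.0548  0.0398]
grasp in sheet 0.0026 0.2173
tart 0.97 [ 0.6003 -0.3165] sheet 0.0028 -0.0455
neck 0.63 [ 0.614 -0.146] sheet 0.002 0.126
tart 0.78 [ 0.5991 -0.3109] sheet 0.0011 -0.04
neck 0.7 [ 0.612 -0.146] sheet -0.0002 0.1257
```

Emit:
apply_moves:
  travel:
    - [-0.03,0,-0.002]
    - [-0.06,0,-0.003]
    - [-0.09,0,-0.005]
    - [-0.12,0,-0.006]
    - [-0.15,0,-0.008]
    - [-0.18,0,-0.009]
    - [-0.2,0,-0.01]
    - [-0.2,0,-0.01]
  angular:
    - [0,0,0]
    - [0,0,0]
    - [0,0,0]
    - [0,0,0]
    - [0,0,0]
    - [0,0,0]
    - [0,0,0]
    - [0,0,0]

```text
time: 24.1
tcp_pos: [0.6189, -0.102, 0.1865]
tcp_rot: [0.736, 0.676, 0.019, -0.017]
contact_force: [0.6, -1.6, 1.9]
finger_gap: 0.22
gripper_force: 60.0
```

```bash
python3 c.py pics/c5.png
```

```text
24.1 [ 0.6 -1.6  1.9] [-0.82  0.12  0.04] [ 0.6196 -0.0945  0.0397]
grasp in sheet 0.0026 0.1774
tart 0.62 [ 0.603  -0.2418] sheet -0.001 0.0292
neck 0.76 [ 0.622 -0.18 ] sheet 0.0121 0.0924
tart 0.73 [ 0.6013 -0.3111] sheet 0.0033 -0.04
neck 0.88 [ 0.609 -0.191] sheet 0.0009 0.0802
```

View pics/c5.png

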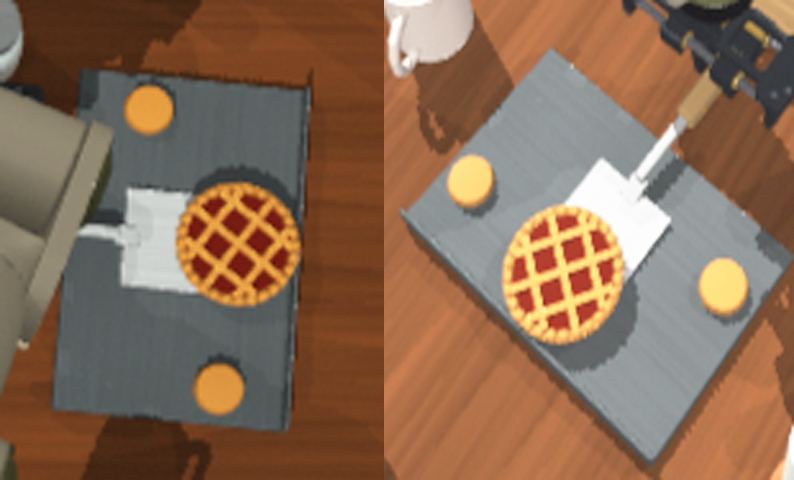

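The tart is against the lip and the blade is under its near part, with the biscuits undisturbed. 25 mm more.

Emit:
apply_moves:
  travel:
    - [-0.03,0,-0.002]
    - [-0.06,0,-0.003]
    - [-0.09,0,-0.005]
    - [-0.11,0,-0.006]
    - [-0.125,0,-0.007]
    - [-0.125,0,-0.007]
  angular:
    - [0,0,0]
    - [0,0,0]
    - [0,0,0]
    - [0,0,0]
    - [0,0,0]
    - [0,0,0]

```text
time: 25.0
tcp_pos: [0.6168, -0.1268, 0.1865]
tcp_rot: [0.736, 0.676, 0.019, -0.017]
contact_force: [-0.7, -0.8, 0.2]
finger_gap: 0.218
gripper_force: 60.0
```

```bash
python3 c.py; python3 - <<'E'
from h import *
s,t,R=pose(); g=t+R.apply([0,0,.147])
for dz,p in [(.004,0),(.012,-2),(.06,-3)]: print(dz,p,toward(g+[0,0,dz],np.radians(-5),np.radians(p)))
E
```

```text
25.0 [-0.7 -0.8  0.2] [-0.63  0.12 -0.01] [ 0.6175 -0.1192  0.0397]
grasp in sheet 0.0027 0.1526
tart 0.83 [ 0.6022 -0.3179] sheet 0.0048 -0.0467
neck 0.66 [ 0.604 -0.208] sheet -0.0032 0.0633
tart 0.66 [ 0.6096 -0.2153] sheet 0.0032 0.0562
neck 0.87 [ 0.61  -0.217] sheet 0.0042 0.0543
0.004 0 (array([ 0.03905644,  0.00012692, -0.01898911]), array([ 0.0001684 , -0.0988423 ,  0.00590311]))
0.012 -2 (array([ 0.06671916,  0.00021275, -0.05716146]), array([ 0.00027146, -0.16550892,  0.00590046]))
0.06 -3 (array([ 9.19040865e-02,  2.92569871e-04, -2.95618347e-01]), array([ 0.00032298, -0.19884222,  0.00589868]))
```

Emit:
apply_moves:
  travel:
    - [0.01,0,-0.005]
    - [0.02,0,-0.01]
    - [0.03,0,-0.014]
    - [0.039,0,-0.019]
    - [0.048,0,-0.03]
    - [0.058,0,-0.045]
    - [0.067,0,-0.06]
    - [0.073,0,-0.08]
    - [0.08,0,-0.1]
    - [0.08,0,-0.1]
  angular:
    - [0,-0.025,0]
    - [0,-0.05,0]
    - [0,-0.075,0]
    - [0,-0.1,0]
    - [0,-0.12,0]
    - [0,-0.145,0]
    - [0,-0.165,0]
    - [0,-0.18,0]
    - [0,-0.2,0]
    - [0,-0.2,0]

```text
time: 26.3
tcp_pos: [0.6183, -0.1111, 0.2081]
tcp_rot: [0.736, 0.677, -0.019, 0.018]
contact_force: [0.2, -0.4, -2.8]
finger_gap: 0.223
gripper_force: 60.0
```

```bash
python3 c.py pics/c6.png
```

```text
26.3 [ 0.2 -0.4 -2.8] [ 0.43  0.08 -0.  ] [ 0.6178 -0.1189  0.0613]
grasp in sheet 0.003 0.1529
tart 0.85 [ 0.6076 -0.3254] sheet 0.0109 -0.0536
neck 0.72 [ 0.619 -0.216] sheet 0.013 0.0562
tart 0.67 [ 0.5874 -0.3012] sheet -0.0114 -0.0314
neck 0.58 [ 0.602 -0.208] sheet -0.005 0.0624
```

View pics/c6.png

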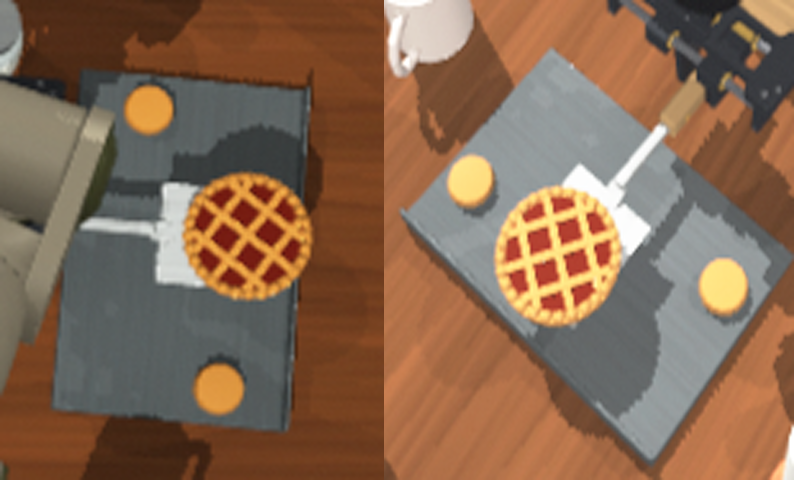

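The tart rides level on the blade: the moment is 0.43 Nm, as expected, and the shadow is separated from the sheet. Raising and carrying it to the board.

Emit:
apply_moves:
  travel:
    - [0,0,-0.04]
    - [0,0,-0.1]
    - [0,0,-0.18]
    - [0,0,-0.25]
    - [0,0,-0.3]
    - [0,0,-0.3]
  angular:
    - [0,0,0]
    - [0,0,0]
    - [0,0,0]
    - [0,0,0]
    - [0,0,0]
    - [0,0,0]

```text
time: 27.2
tcp_pos: [0.6185, -0.1081, 0.2693]
tcp_rot: [0.736, 0.677, -0.018, 0.019]
contact_force: [0.5, -0.1, -3.4]
finger_gap: 0.221
gripper_force: 60.0
```

```bash
python3 - <<'E'
from h import *
s,t,R=pose(); g=t+R.apply([0,0,.147]); print(g,s["wrist_torque"].round(2))
print(toward([.57,.03,g[2]],np.radians(20),np.radians(-3)))
E
```

```text
[ 0.61838864 -0.11591859  0.12255891] [ 0.47  0.04 -0.02]
(array([ 0.70145667, -0.31588255, -0.03853454]), array([-0.03725969,  0.00315669, -0.82612719]))
```

Emit:
apply_moves:
  travel:
    - [0.035,-0.016,-0.002]
    - [0.105,-0.047,-0.006]
    - [0.196,-0.088,-0.011]
    - [0.295,-0.133,-0.016]
    - [0.407,-0.183,-0.022]
    - [0.505,-0.227,-0.028]
    - [0.596,-0.268,-0.033]
    - [0.666,-0.3,-0.037]
    - [0.7,-0.316,-0.038]
    - [0.7,-0.316,-0.038]
  angular:
    - [-0.002,0,-0.041]
    - [-0.005,0,-0.124]
    - [-0.01,0.001,-0.231]
    - [-0.015,0.001,-0.347]
    - [-0.021,0.002,-0.479]
    - [-0.027,0.002,-0.595]
    - [-0.031,0.003,-0.702]
    - [-0.035,0.003,-0.785]
    - [-0.037,0.003,-0.826]
    - [-0.037,0.003,-0.826]

```text
time: 28.2
tcp_pos: [0.5668, 0.038, 0.2675]
tcp_rot: [0.573, 0.819, -0.016, 0.02]
contact_force: [0.3, -1.1, -3.0]
finger_gap: 0.221
gripper_force: 60.0
```

```bash
python3 - <<'E'
from h import *
s,t,R=pose(); g=t+R.apply([0,0,.147]); print(g,s["wrist_torque"].round(2),s["qpos"].round(2))
print(toward([.5,.203,.11],np.radians(45),np.radians(-3)))
E
```

```text
[0.56882215 0.03093128 0.12066449] [0.34 0.16 0.01] [-0.13  0.54  1.45 -0.05  1.13 -0.46]
(array([ 0.9259275 , -0.04569469,  0.00734061]), array([-0.04857421, -0.00589652, -0.8281605 ]))
```

Emit:
apply_moves:
  travel:
    - [0.04,-0.002,0]
    - [0.12,-0.006,0.001]
    - [0.23,-0.011,0.002]
    - [0.36,-0.018,0.003]
    - [0.5,-0.025,0.004]
    - [0.64,-0.031,0.005]
    - [0.77,-0.038,0.006]
    - [0.87,-0.043,0.007]
    - [0.925,-0.046,0.007]
    - [0.925,-0.046,0.007]
  angular:
    - [-0.002,0,-0.036]
    - [-0.006,-0.001,-0.107]
    - [-0.012,-0.001,-0.206]
    - [-0.019,-0.002,-0.322]
    - [-0.026,-0.003,-0.447]
    - [-0.034,-0.004,-0.572]
    - [-0.041,-0.005,-0.69]
    - [-0.046,-0.006,-0.78]
    - [-0.049,-0.006,-0.828]
    - [-0.049,-0.006,-0.828]

```text
time: 29.2
tcp_pos: [0.4947, 0.2083, 0.2568]
tcp_rot: [0.383, 0.924, -0.01, 0.024]
contact_force: [0.3, 0.6, -3.6]
finger_gap: 0.222
gripper_force: 60.0
```

```bash
cat > b.py <<'E'
from h import *; import sys
s,t,R=pose(); g=t+R.apply([0,0,.147]); print(s["time"],g.round(4),s["wrist_torque"].round(2),s["contact_force"].round(1))
q=snapshot("top"); c=snapshot("scene"); zt=float(sys.argv[1])
def outl(p,th,z):
    r=best(spotter.regions_of,th,p)
    k=max(cv2.findContours(r["mask"].astype(np.uint8),0,2)[0],key=cv2.contourArea)[:,0,:]
    w=np.array([plane(p,(v,u),z) for u,v in k]).astype(np.float32)
    return np.array(cv2.minEnclosingCircle(w*1000)[0]).round(),np.array(cv2.fitEllipse(w*1000)[0]).round(),round(r["conf"],2)
for p in (q,c):
    print("tart",outl(p,"tart",zt))
    for th,z in (("lifter_neck",zt-.01),("lifter_tip",zt-.01)):
        b=best(spotter.landmark_of,th,p)
        if b: print(th,round(b["conf"],2),plane(p,b["at"],z).round(3))
if len(sys.argv)>2:
    cv2.imwrite(sys.argv[2],np.hstack([cv2.resize(q["img"][140:300,200:330],(390,480),interpolation=2),cv2.resize(c["img"][150:310,290:420],(390,480),interpolation=2)]))
E
python3 b.py .12 pics/b7.png
```

```text
29.2 [0.5002 0.2029 0.11  ] [ 0.22  0.33 -0.05] [ 0.3  0.6 -3.6]
tart (array([637.,  64.]), array([638.,  63.]), 0.71)
lifter_neck 0.67 [0.559 0.132]
lifter_tip 0.16 [0.555 0.133]
tart (array([644.,  61.]), array([644.,  61.]), 0.65)
lifter_neck 0.95 [0.557 0.134]
```

View pics/b7.png

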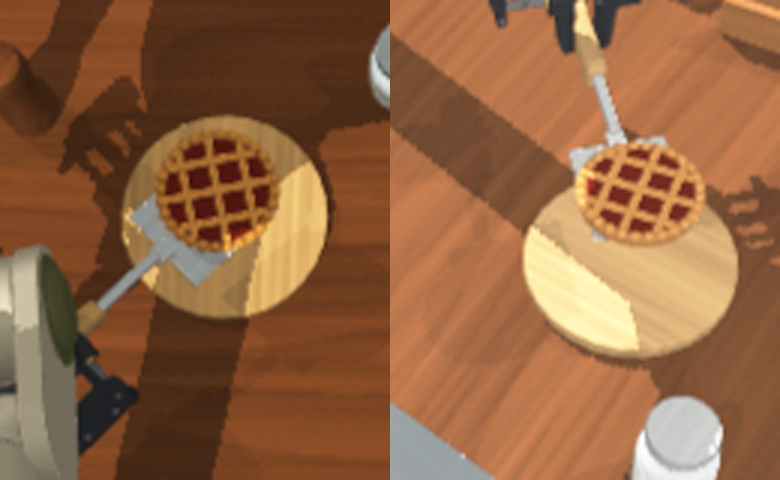

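The tart (about (217,190) in the left crop) is over the middle of the board and stays on the blade. Now I'll work out the tilted set-down.

```bash
cat > pl.py <<'E'
from h import *
u=np.array([.7071,-.7071]); c=np.array([.638,.0655]); s,t0,R0=pose()
def G(p,ztip,back=0.,along=.028):
    p=np.radians(p); xy=c+u*(along-back-.225*np.cos(p)+.0215*np.sin(p)); return [*xy,ztip+.225*np.sin(p)+.0215*np.cos(p)]
def show(p,z,back=0.):
    a,b=toward(G(p,z,back),np.radians(45),np.radians(p)); print(p,z,back,a.round(3).tolist(),b.round(3).tolist())
E
python3 - <<'E'
from pl import *
print(t0)
for a in [(-3,.08),(0,.04),(4,.032),(8,.025),(12,.0185),(12,.0155),(12,.0125)]: show(*a)
E
```

```text
[0.49562863 0.2067783  0.25688651]
-3 0.08 0.0 [0.03, 0.004, 0.101] [0.001, 0.001, -0.006]
0 0.04 0.0 [-0.005, 0.004, 0.243] [0.001, 0.101, -0.006]
4 0.032 0.0 [-0.068, 0.004, 0.209] [0.001, 0.234, -0.006]
8 0.025 0.0 [-0.137, 0.004, 0.176] [0.001, 0.368, -0.006]
12 0.0185 0.0 [-0.21, 0.005, 0.145] [0.001, 0.501, -0.006]
12 0.0155 0.0 [-0.209, 0.005, 0.16] [0.001, 0.501, -0.006]
12 0.0125 0.0 [-0.209, 0.005, 0.175] [0.001, 0.501, -0.006]
```

Emit:
apply_moves:
  travel:
    - [0,0.001,0.05]
    - [-0.002,0.002,0.12]
    - [-0.004,0.003,0.19]
    - [-0.005,0.004,0.235]
    - [-0.035,0.004,0.226]
    - [-0.068,0.004,0.209]
    - [-0.102,0.004,0.192]
    - [-0.137,0.004,0.176]
    - [-0.137,0.004,0.176]
    - [-0.137,0.004,0.176]
  angular:
    - [0,0.02,0]
    - [0,0.05,0]
    - [0,0.08,0]
    - [0,0.1,0]
    - [0,0.167,0]
    - [0,0.234,0]
    - [0,0.3,0]
    - [0,0.368,0]
    - [0,0.368,0]
    - [0,0.368,0]

```text
time: 30.6
tcp_pos: [0.5165, 0.1871, 0.2226]
tcp_rot: [0.383, 0.921, 0.027, -0.064]
contact_force: [-0.2, -1.0, -2.7]
finger_gap: 0.222
gripper_force: 60.0
```

```bash
python3 b.py .04; python3 - <<'E'
from pl import *
for a in [(8,.025),(10,.022),(12,.0185),(12,.0155),(12,.0125)]: show(*a)
E
```

```text
30.6 [0.5021 0.2016 0.077 ] [ 0.14  0.22 -0.01] [-0.2 -1.  -2.7]
tart (array([639.,  65.]), array([639.,  65.]), 0.9)
lifter_neck 0.63 [0.565 0.147]
tart (array([640.,  71.]), array([640.,  71.]), 0.8)
lifter_neck 0.7 [0.546 0.161]
lifter_tip 0.3 [0.636 0.07 ]
8 0.025 0.0 [-0.003, -0.001, -0.0] [0.002, -0.0, -0.004]
10 0.022 0.0 [-0.036, -0.001, -0.024] [0.002, 0.066, -0.004]
12 0.0185 0.0 [-0.069, -0.001, -0.045] [0.002, 0.133, -0.004]
12 0.0155 0.0 [-0.071, -0.001, -0.03] [0.002, 0.133, -0.004]
12 0.0125 0.0 [-0.074, -0.001, -0.015] [0.002, 0.133, -0.004]
```

Emit:
apply_moves:
  travel:
    - [-0.018,0,-0.012]
    - [-0.036,0,-0.024]
    - [-0.052,0,-0.035]
    - [-0.069,0,-0.045]
    - [-0.069,0,-0.045]
  angular:
    - [0,0.033,0]
    - [0,0.066,0]
    - [0,0.1,0]
    - [0,0.133,0]
    - [0,0.133,0]

```text
time: 31.5
tcp_pos: [0.5276, 0.1761, 0.2304]
tcp_rot: [0.382, 0.918, 0.041, -0.096]
contact_force: [-0.5, 0.5, -2.6]
finger_gap: 0.223
gripper_force: 60.0
```

```bash
python3 b.py .035; python3 - <<'E'
from pl import *
for a in [(12,.0185),(12,.0155),(12,.0125),(12,.0155,.06)]: show(*a)
E
```

```text
31.5 [0.5061 0.1979 0.0866] [0.11 0.17 0.04] [-0.5  0.5 -2.6]
tart (array([ 475., -297.]), array([ 476., -297.]), 0.65)
lifter_neck 0.85 [0.575 0.137]
lifter_tip 0.57 [0.728 0.247]
tart (array([640.,  69.]), array([641.,  70.]), 0.61)
lifter_neck 0.97 [0.547 0.156]
12 0.0185 0.0 [-0.0, -0.001, 0.0] [0.002, -0.0, -0.004]
12 0.0155 0.0 [-0.003, -0.001, 0.015] [0.002, -0.0, -0.004]
12 0.0125 0.0 [-0.007, -0.001, 0.03] [0.002, -0.0, -0.004]
12 0.0155 0.06 [0.29, -0.001, 0.077] [0.002, -0.0, -0.004]
```

Lower in 1 mm steps until the tip touches.

Emit:
apply_moves:
  travel:
    - [-0.001,0,0.005]
    - [-0.002,0,0.01]
    - [-0.002,0,0.01]
  angular:
    - [0,0,0]
    - [0,0,0]
    - [0,0,0]

```text
time: 32.2
tcp_pos: [0.5271, 0.1766, 0.228]
tcp_rot: [0.382, 0.918, 0.04, -0.096]
contact_force: [-0.7, 0.2, -2.4]
finger_gap: 0.223
gripper_force: 60.0
```

```bash
python3 -c "
from h import *
s=pose()[0]; print(s['wrist_torque'].round(3),s['contact_force'].round(2))"
```

```text
[0.003 0.101 0.044] [-0.67  0.2  -2.4 ]
```

Emit:
apply_moves:
  travel:
    - [-0.001,0,0.005]
    - [-0.002,0,0.01]
    - [-0.002,0,0.01]
  angular:
    - [0,0,0]
    - [0,0,0]
    - [0,0,0]

```text
time: 32.5
tcp_pos: [0.5271, 0.1767, 0.2261]
tcp_rot: [0.382, 0.918, 0.04, -0.096]
contact_force: [-0.3, 0.9, -1.5]
finger_gap: 0.22
gripper_force: 60.0
```

```bash
python3 -c "
from h import *
s=pose()[0]; print(s['wrist_torque'].round(3),s['contact_force'].round(2))"
```

```text
[-0.029  0.049  0.028] [-0.27  0.94 -1.45]
```

Emit:
apply_moves:
  travel:
    - [0,0,0.006]
    - [0.02,0,0.011]
    - [0.04,0,0.016]
    - [0.07,0,0.022]
    - [0.1,0,0.028]
    - [0.1,0,0.028]
  angular:
    - [0,0,0]
    - [0,0,0]
    - [0,0,0]
    - [0,0,0]
    - [0,0,0]
    - [0,0,0]

```text
time: 33.1
tcp_pos: [0.5117, 0.192, 0.2249]
tcp_rot: [0.381, 0.919, 0.04, -0.097]
contact_force: [-1.8, 0.4, 0.3]
finger_gap: 0.221
gripper_force: 60.0
```

```bash
python3 b.py .033 pics/b8.png
```

```text
33.1 [0.49   0.2138 0.0811] [-0.01 -0.03 -0.03] [-1.8  0.4  0.3]
tart (array([640.,  63.]), array([640.,  63.]), 0.92)
lifter_neck 0.87 [0.552 0.153]
lifter_tip 0.55 [0.643 0.06 ]
tart (array([643.,  69.]), array([641.,  69.]), 0.97)
lifter_neck 0.81 [0.544 0.169]
```

View pics/b8.png

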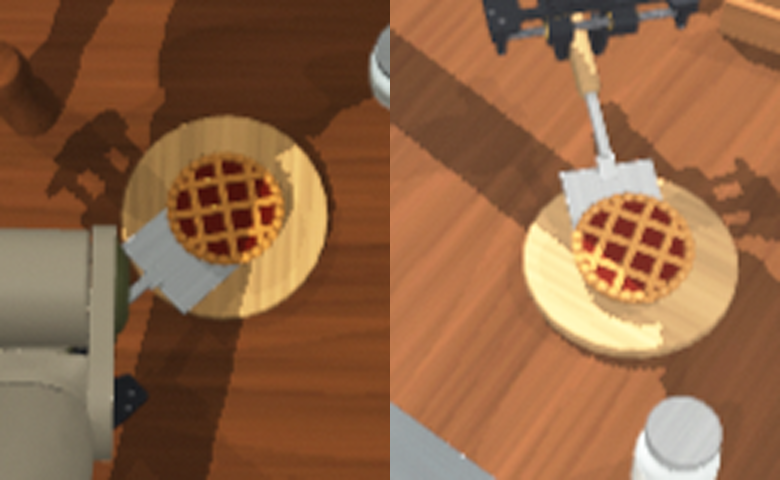

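The tart stayed near the board's centre while the blade came back 20 mm, so its front edge is on the board. Continuing to withdraw.

Emit:
apply_moves:
  travel:
    - [0.03,0,0.006]
    - [0.065,0,0.014]
    - [0.1,0,0.021]
    - [0.135,0,0.028]
    - [0.17,0,0.036]
    - [0.205,0,0.043]
    - [0.24,0,0.05]
    - [0.275,0,0.058]
    - [0.31,0,0.065]
    - [0.34,0,0.072]
  angular:
    - [0,0,0]
    - [0,0,0]
    - [0,0,0]
    - [0,0,0]
    - [0,0,0]
    - [0,0,0]
    - [0,0,0]
    - [0,0,0]
    - [0,0,0]
    - [0,0,0]

```text
time: 34.5
tcp_pos: [0.4629, 0.241, 0.2249]
tcp_rot: [0.382, 0.918, 0.04, -0.097]
contact_force: [0.7, -0.5, 0.8]
finger_gap: 0.222
gripper_force: 60.0
```

```bash
python3 b.py .033 pics/b9.png; python3 - <<'E'
from pl import *
for a in [(12,.03,.09),(0,.06,.13),(0,.0,.17)]: show(*a); print(G(*a))
E
```

```text
34.5 [0.4414 0.2628 0.0811] [-0.32 -0.34  0.01] [ 0.7 -0.5  0.8]
tart (array([638.,  63.]), array([638.,  63.]), 0.91)
lifter_neck 0.7 [0.51 0.2 ]
lifter_tip 0.65 [0.579 0.091]
tart (array([642.,  65.]), array([643.,  65.]), 0.6)
lifter_neck 0.62 [0.479 0.227]
lifter_tip 0.88 [0.593 0.107]
12 0.03 0.09 [0.017, -0.002, -0.082] [0.002, -0.0, -0.005]
[np.float64(0.44169977075866396), np.float64(0.26180022924133606), np.float64(0.09781030384977268)]
0 0.06 0.13 [0.395, -0.003, 0.065] [0.001, -0.4, -0.005]
[np.float64(0.40677830000000004), np.float64(0.2967217), np.float64(0.08149999999999999)]
0 0.0 0.17 [0.528, -0.003, 0.4] [0.001, -0.4, -0.005]
[np.float64(0.37849430000000006), np.float64(0.32500569999999995), np.float64(0.0215)]
```

View pics/b9.png

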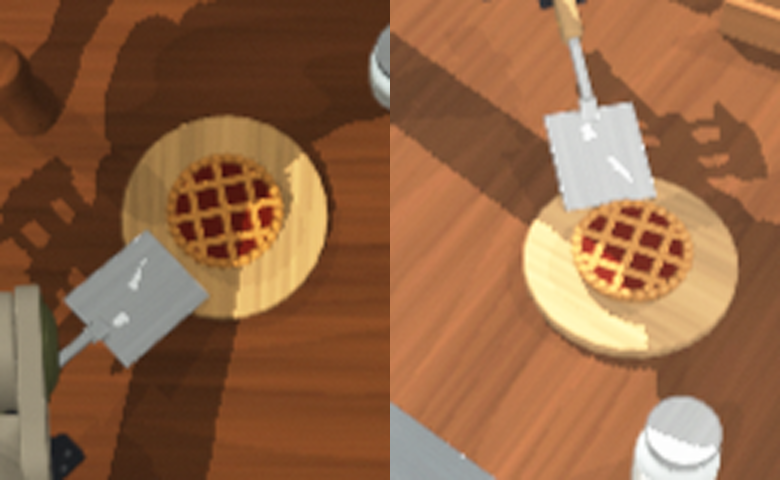

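The tart lies flat in the middle of the board and the blade is clear of it. Moving the lifter away and laying it on the bare top.

```bash
python3 - <<'E'
from h import *
for g,p in [([.41,.294,.13],12),([.38,.26,.10],0),([.33,.215,.04],0),([.33,.215,.0225],0)]:
    a,b=toward(g,np.radians(45),np.radians(p)); print(g,p,a.round(3),b.round(3))
E
```

```text
[0.41, 0.294, 0.13] 12 [ 0.272 -0.    -0.192] [ 0.002 -0.    -0.005]
[0.38, 0.26, 0.1] 0 [ 0.379 -0.227 -0.033] [ 0.001 -0.4   -0.005]
[0.33, 0.215, 0.04] 0 [ 0.333 -0.563  0.264] [ 0.001 -0.4   -0.005]
[0.33, 0.215, 0.0225] 0 [ 0.315 -0.563  0.349] [ 0.001 -0.4   -0.005]
```

Emit:
apply_moves:
  travel:
    - [0.09,0,-0.06]
    - [0.18,0,-0.13]
    - [0.272,0,-0.192]
    - [0.31,-0.08,-0.14]
    - [0.345,-0.15,-0.08]
    - [0.379,-0.227,-0.033]
    - [0.36,-0.34,0.07]
    - [0.345,-0.45,0.17]
    - [0.333,-0.563,0.264]
    - [0.333,-0.563,0.264]
  angular:
    - [0,0,0]
    - [0,0,0]
    - [0,0,0]
    - [0,-0.13,0]
    - [0,-0.27,0]
    - [0,-0.4,0]
    - [0,-0.4,0]
    - [0,-0.4,0]
    - [0,-0.4,0]
    - [0,-0.4,0]

```text
time: 35.9
tcp_pos: [0.3274, 0.2144, 0.1862]
tcp_rot: [0.384, 0.923, -0.002, -0.002]
contact_force: [1.0, 0.5, -0.5]
finger_gap: 0.22
gripper_force: 60.0
```

```bash
python3 - <<'E'
from h import *
s,t,R=pose();print(s["time"],t,R.as_matrix()[:,2].round(3))
print(toward([.33,.215,.0225],np.radians(45),0))
E
```

```text
35.9 [0.32735307 0.21440357 0.18621866] [-0.006 -0.001 -1.   ]
(array([-0.0074768 ,  0.01188725,  0.08351454]), array([-0.00904995, -0.00607526, -0.00631387]))
```

Emit:
apply_moves:
  travel:
    - [0,0,0.03]
    - [0,0,0.055]
    - [0,0,0.07]
    - [0,0,0.08]
    - [0,0,0.08]
    - [0,0,0.08]
  angular:
    - [0,0,0]
    - [0,0,0]
    - [0,0,0]
    - [0,0,0]
    - [0,0,0]
    - [0,0,0]

```text
time: 36.5
tcp_pos: [0.33, 0.2152, 0.171]
tcp_rot: [0.384, 0.923, 0.0, 0.0]
contact_force: [0.2, 0.4, -1.9]
finger_gap: 0.217
gripper_force: 60.0
```

```bash
python3 - <<'E'
from h import *
s,t,R=pose();print(s["time"],t,s["wrist_torque"].round(3),s["contact_force"].round(2))
E
```

```text
36.5 [0.33002436 0.21521155 0.1710354 ] [ 0.086  0.052 -0.013] [ 0.23  0.39 -1.89]
```

Down another 2 mm, then release and rise.

Emit:
apply_moves:
  travel:
    - [0,0,0.006]
    - [0,0,0.01]
    - [0,0,0.01]
    - [0,0,0.01]
  angular:
    - [0,0,0]
    - [0,0,0]
    - [0,0,0]
    - [0,0,0]

```text
time: 36.9
tcp_pos: [0.3299, 0.2151, 0.169]
tcp_rot: [0.384, 0.923, 0.0, 0.0]
contact_force: [0.2, 0.0, -1.2]
finger_gap: 0.22
gripper_force: 60.0
```

Emit:
apply_moves:
  travel:
    - [0,0,0]
    - [0,0,0]
    - [0,0,0]
    - [0,0,0]
    - [0,0,0]
    - [0,0,0]
    - [0,0,0]
    - [0,0,0]
  angular:
    - [0,0,0]
    - [0,0,0]
    - [0,0,0]
    - [0,0,0]
    - [0,0,0]
    - [0,0,0]
    - [0,0,0]
    - [0,0,0]
  gripper: 0.8

```text
time: 37.7
tcp_pos: [0.3299, 0.2151, 0.169]
tcp_rot: [0.384, 0.923, 0.0, 0.0]
contact_force: [-0.6, 0.3, -0.0]
finger_gap: 0.803
gripper_force: 0.0
```

Emit:
apply_moves:
  travel:
    - [0,0,-0.1]
    - [0,0,-0.3]
    - [0,0,-0.5]
    - [0,0,-0.5]
    - [0,0,-0.5]
  angular:
    - [0,0,0]
    - [0,0,0]
    - [0,0,0]
    - [0,0,0]
    - [0,0,0]

```text
time: 38.2
tcp_pos: [0.3297, 0.215, 0.2693]
tcp_rot: [0.384, 0.923, 0.001, 0.001]
contact_force: [0.8, 0.1, -1.0]
finger_gap: 0.8
gripper_force: 0.0
```

```bash
python3 - <<'E'
from h import *
c=snapshot("scene"); cv2.imwrite("pics/f10.png",c["img"])
E
python3 b.py .033
```

```text
38.25 [0.3296 0.215  0.1215] [-0.05  0.    0.  ] [-0.2  0.9  0.2]
tart (array([637.,  65.]), array([637.,  64.]), 0.83)
lifter_neck 0.57 [0.397 0.15 ]
lifter_tip 0.57 [0.481 0.047]
tart (array([639.,  63.]), array([642.,  65.]), 0.72)
lifter_neck 0.78 [0.397 0.144]
lifter_tip 0.95 [0.499 0.036]
```

View pics/f10.png

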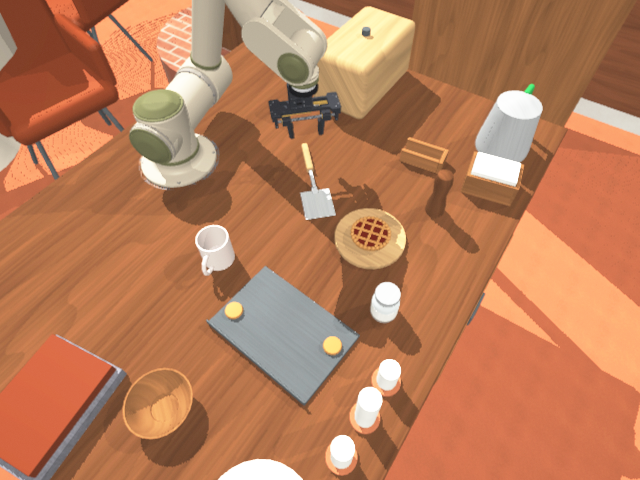

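The tart lies on the board at (371,233). The lifter lies flat and clear at (315,185), and the biscuits at (233,310) and (333,346) haven't moved. Handing in.

```bash
python3 -c "
from plant import order
print(order.job_done())"
```

```text
the job is handed in; nothing more can be done
None
```

I handed the job in at about 38 s without a verdict back: the tart is flat in the middle of the board, the lifter is flat and released on the bare sideboard top, and the biscuits and other things look unmoved in the last picture.

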